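# Hold the spice mill's bayonet lid at its halfway pulse position

## Task

Lift the spice mill's lid off its wooden rest by the orange wing grip, pass the steel spindle under it through the small brass eyelet in the mill's mouth and seat the lid fully home with its two lugs in the notches. Then twist it clockwise against the spring to the green halfway (pulse) mark, short of the lock click at the red mark. Finish while still gripping the lid and holding it there (the spring would turn it back), and leave the jars, teapot and tongs where they stand.

Things in the scene. Friction and masses are not known exactly. Their poses are not given: they have to be found in the camera images.
- lid: Loose lid, about 0.15 kg: grey disc 76 mm across, 10 mm thick, waiting upright on its rest. Origin: centre of the disc's underside, z up. On top, along its x axis, an orange wing grip 50 mm long (x), 18 mm wide (y), from 10 to 41 mm above the origin: pinch it across y. White pointer lines on the disc at both wing ends. A half turn about z makes no difference.
- lid_grip (a point): point on the lid's axis inside the wing grip, 32 mm above the lid's origin: a good place for the TCP
- lid_lug (a point): outer end of the lug on the lid's +x side, 29 mm from the axis, 11 mm below the lid's origin. Two aluminium lugs, 10 mm wide (y), 6 mm high (8 to 14 mm below the origin), stick out along the lid's +x and -x, under the wing's ends, from a round spigot 44 mm across that reaches 14 mm below the disc
- spindle_tip (a point): tapered lower end of the lid's steel spindle, 8 mm thick, which runs down the lid's axis to 46 mm below its origin
- lid_rest: fixed beech ring, 72 mm outside, 63 mm inside, 62 mm tall, origin at the centre of its underside; the lid's disc lies on its upper edge (lid origin 62 mm above the table), spindle hanging inside
- mill: Fixed cordless spice mill, round, white over grey, 112 mm across at the foot, 100 mm at the top, 105 mm tall; origin at the centre of its underside, z up; black control block with an orange button on its -x side. On the rim, twice each a half turn apart: black marks at the notches (its +x and -x), green marks 0.65 rad and red marks 1.20 rad clockwise from them, seen from above
- mill_mouth (a point): centre of the mouth, level with the rim, 105 mm above the mill's origin. An aluminium flange 6 mm thick leaves an opening 48 mm across, with two notches for the lid's lugs. Seated, the lid's disc lies on the rim, its origin at this point within 2 mm; the lugs, turned under the flange, have 2 mm of play up and down
- mill_notch (a point): middle of the notch on the mill's +x side, level with the rim, 26 mm from the axis; the other lies across on -x. Each is 15 mm wide and reaches out to 34 mm from the axis. The lugs go straight down through them with the lid's x axis along the mill's x axis, either way round
- mill_eyelet (a point): centre of the brass eyelet's upper edge, 30 mm below the rim on the mill's axis: a hole 11 mm across through a bridge 6 mm thick lying across the bowl; the spindle passes through it. The bowl's floor is 56 mm below the rim
- mill_half (a point): the green halfway mark 0.65 rad clockwise of the +x notch, on the rim 45 mm from the axis; at halfway the lid's white pointers stand at the green marks
- interlock (a joint): angle (rad) of sprung vanes inside the mill that the lid's lugs push round: 0 at rest, grows as the seated lid is twisted clockwise (from above), after about 0.1 of free play. Halfway is 0.55; the lock click comes near the end of travel at 1.1 (over 0.95 counts as clicked). The spring pushes back with about 0.1 Nm at halfway and turns a released lid back
- jar0: hexagonal glass jar, 64 mm across, 82 mm tall, with a round red cap, origin at its underside; stands on the lazy Susan (beech disc 260 mm across, 24 mm thick, farther from the robot than mill and rest). Leave alone
- jar1: the same jar with a green cap. Leave alone
- jar2: the same jar with a yellow cap. Leave alone
- teapot: grey ceramic teapot with hinged lid, 116 mm across its belly, about 105 mm tall; origin at its underside. Leave alone
- tongs: steel tongs 245 mm long lying flat, 12 mm high; origin under their middle. Leave alone
Not all that is in view belongs to the job. What is shaped like the lid but purple is not meant. What is shaped like the mill but blue is not meant.

How it is judged:
On the way, in this order (a step that is already met when the one before it is completed fails the run):
1. the lid has been lifted clear of its rest in the gripper (height (world z) of spindle_tip above 0.075 m and contact force between the fingers and lid above 1 N), for 0.1 s.
2. the spindle is through the eyelet and the lid sits on the mill's rim, lugs in the notches, not yet twisted (z of lid in the frame of mill_mouth between -0.004 and 0.004 m and horizontal distance between lid and mill_mouth below 0.004 m and angle between lid's own z axis and vertical below 0.07 rad and horizontal distance between spindle_tip and mill_eyelet below 0.005 m and value of joint interlock below 0.35 rad), for 0.05 s.
At the end, for the whole second after the job is handed in: The fingers still grip the lid (over 3 N); it is seated (within 4 mm of the rim, centred within 4 mm, tilt under 0.07 rad, spindle in the eyelet) and held at halfway: interlock between 0.40 and 0.70 rad, lid turned 0.42 to 0.90 rad from the notches (z of lid in the frame of mill_mouth between -0.004 and 0.004 m and horizontal distance between lid and mill_mouth below 0.004 m and angle between lid's own z axis and vertical below 0.07 rad and horizontal distance between spindle_tip and mill_eyelet below 0.005 m and value of joint interlock between 0.4 and 0.7 rad and angle between the x axis of lid and the x axis of mill, either way round between 0.42 and 0.9 rad and contact force between the fingers and lid above 3 N); the arm keeps its last pose, push and grip.
It fails at once if a jar is shifted by more than 20 mm (distance of any of jar0, jar1, jar2 from where it was at the start of the episode above 0.02 m).
It fails at once if the teapot or the tongs are shifted by more than 20 mm (distance of any of teapot, tongs from where it was at the start of the episode above 0.02 m).
It fails at once if the lid is turned past halfway into its lock click (interlock beyond 0.95 rad) (value of joint interlock above 0.95 rad).
It also fails if it takes over 48 s, if anything falls off the work surface, if the arm or the gripper's body presses on something with over 40 N, if the wrist force passes 120 N, or if a joint passes its speed limit or range.

## Robot

A 7-joint arm with a two-finger parallel gripper is mounted at the origin on the work surface. World frame = base frame: x ahead of the robot, y to its left, z up, the work surface at z = 0. Lengths are in m, angles in rad, forces in N, time in s.
With the tool pointing down it reaches from about 0.35 to 0.9 m from the base axis. Payload 8.1 kg.
Tool frame: the origin (TCP) lies between the finger pads, 19 mm behind the fingertips; this is the grasp point; z points along the fingers, y is the line along which they close (so a half turn about z gives the same grasp; the last joint's range is limited). The gripper opens to 92 mm and grips with 3 to 60 N. Pads are 19 mm wide; open, the fingers measure 130 mm over their backs; the gripper's body (75 mm by 190 mm) begins 47 mm behind the grasp point.
Start: joints at [-1.365, 0.434, 0.025, 1.573, -0.012, 1.134, -0.075], TCP at [0.19, 0.595, 0.246] pointing down, gripper open.
Joint ranges: [-2.62, 2.62], [-0.44, 2.09], [-1.27, 1.32], [0.08, 2.57], [-1.32, 4.46], [0.12, 2], [-2.74, 2.74]. Speed limits (rad/s): [2.22, 2.22, 3.01, 3.01, 3.14, 3.14, 3.14].

## Interface

Orientations are given as a rotation vector (axis times angle).
In Python, from cell import arm gives the robot as it stands.
- The arm moves only by the tool arm_command, never from a script. Its argument "targets" is a list that holds one entry, the list of rows, each a list of 6 numbers: the shift along the tool's x, y, z in m, then the turn, a rotation vector about the tool's x, y, z in rad. A call has 1 to 10 rows; each row shifts and turns the commanded pose from where the row before left it, along the tool's axes as they then stand; what a row does not reach is not made up. A row lasts 1/8 s, in which the tool goes at most 62.5 mm and 10.7 degrees, less where a joint would pass 70% of its speed; a pose out of reach is approached as far as the arm can. A call with a gripper value outside its range is refused whole. "jaw" is the finger opening in m, from 0 to 0.0918, set as the call begins (left out, the last holds). The fingers move at their own pace and stop on an object; "newtons" is the grip in N (left out, the last holds). Time passes only in rows, so rows that do not move let the fingers close. It gives the time, the measured TCP pose, the force, the opening and the grip force at its end, in the units of the state.
- arm.observe(): the state, without advancing time (a new reading comes with each control period).
- arm.get_image(name): name is "scene" or "top"; returns a dict with "pixels" (400x640x3 uint8, red, green, blue), "z_map" (400x640 float32, m along the optical axis (not along the pixel's ray), 0 where there is no reading), "fx", "fy", "cx", "cy" (pixels), "dist" ([k1, k2, p1, p2, k3] as OpenCV has them; the pictures are not rectified), "xyz" and "rotation" of the camera in the world. Camera axes: x right, y down, z forward; pixel columns grow to the right and rows downward; lengths in m; the calibration is good to about 2 mm. A picture is of the moment at which its call begins.
- arm.sign_off(): hands the job in; it is judged then, once.
The state is a dict: "clock": time; "joints": joint angles; "dq": joint speeds; "joint_efforts": joint torques, N m; "position": TCP position; "ee_rot": TCP orientation; "force": force on the tool from outside, world axes, zero at the start; "ft_torque": the same for the moment, N m; "width": opening from 0.0 (shut) to 1.0 (fully open); "gripper_force": force on a finger pad.
Only numpy, scipy, OpenCV 4.12 (cv2) and the standard library are available. Lean on these libraries where they do the work, as an engineer would, in place of code of your own. Each camera call takes 0.05 s, during which the arm holds its last target. There are 200 camera calls.

## Working session

There is one attempt and no reset: what is moved stays moved. The work goes in short steps, Python scripts to look and compute and a tool call to move; the robot and the scene stay as the last step left them, time stands still between calls to the robot, and variables do not carry over. Pictures are saved under pics/ and viewed, at most 10 in all, crops included, and the job is handed in when it is done.

Besides the shell and the picture viewer there is one more tool, called after "Request:" by a JSON object that holds its "method" and its "body". arm_command: Moves the arm, as the interface text tells. Its arguments: {"type":"object","properties":{"targets":{"type":"array","items":{"type":"array","items":{"type":"array","items":{"type":"number"}}}},"jaw":{"type":"number"},"newtons":{"type":"number"}},"required":["targets"]}

```bash
mkdir -p pics; python3 - <<'E'
from cell import arm
import cv2,numpy as np,pickle
s=arm.observe();print(s)
for n in("scene","top"):
    im=arm.get_image(n);pickle.dump(im,open(n+".pkl","wb"))
    cv2.imwrite(f"pics/{n}0.png",im["pixels"][:,:,::-1])
    print(n,im["xyz"],im["rotation"],im["fx"],im["cx"],im["cy"],im["dist"])
E
```

```text
{'clock': 0.0, 'joints': array([-1.36460053,  0.43522524,  0.02497794,  1.57411363, -0.0116091 ,
        1.1340052 , -0.07509967]), 'dq': array([ 4.81802033e-04, -6.80046879e-05,  8.61551333e-04, -9.06722605e-05,
       -1.20169439e-03,  1.90263721e-05,  4.62267523e-04]), 'joint_efforts': array([ 1.15215862e-03, -6.67842507e+01,  9.85489525e-01, -3.14457893e+01,
       -6.04630122e-02,  4.29915916e-02,  1.34364213e-04]), 'position': array([0.18984753, 0.59494943, 0.24473722]), 'ee_rot': array([-4.83234669e-01, -3.10409426e+00,  2.51727130e-03]), 'force': array([-0.32482948, -0.6409635 ,  1.2702515 ]), 'ft_torque': array([ 0.00736209, -0.00525465,  0.04912992]), 'gripper_force': 0.0, 'width': 0.9982433218941484}
scene [1.33119783 0.09590094 0.9008412 ] [-1.68166487 -1.90603033  0.76049837] 468.1422788750039 316.4544354895926 214.15005513348538 [-0.08561172  0.          0.          0.          0.        ]
top [ 0.3737313  -0.00294441  1.1292443 ] [-2.15887185  2.13142302 -0.21826778] 410.5938783787538 320.8241496482575 206.8815222067961 [-0.02798569  0.          0.          0.          0.        ]
```

View pics/scene0.png

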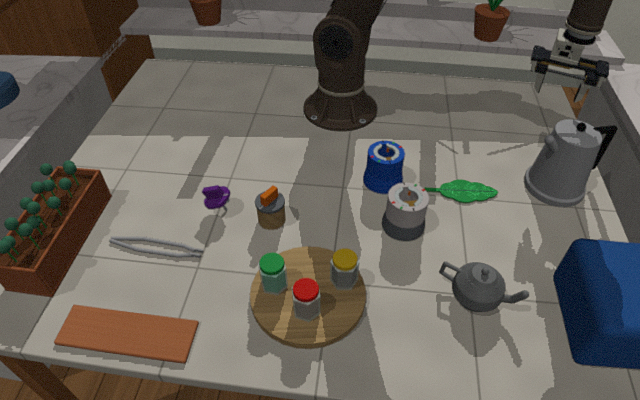

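View pics/top0.png

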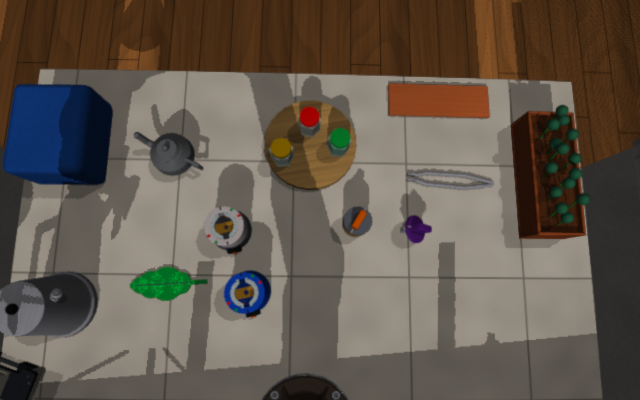

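The grey lid with the orange wing is at top (358,220) / scene (268,195), and its purple twin is at top (415,229). The white mill is at top (228,227) / scene (405,205), and its blue twin is at top (247,292). The orange-winged lid and the white mill fit the description. I'll confirm both in one enlarged crop and measure them.

```bash
cat > h.py <<'E'
import cv2,numpy as np,pickle
from scipy.spatial.transform import Rotation as R
def KD(im): return np.array([[im["fx"],0,im["cx"]],[0,im["fy"],im["cy"]],[0,0,1]]),np.array(im["dist"])
def rays(im,uv):
    K,D=KD(im);p=cv2.undistortPoints(np.float64(uv).reshape(-1,1,2),K,D)[:,0]
    return np.c_[p,np.ones(len(p))]@R.from_rotvec(im["rotation"]).as_matrix().T
def plane(im,uv,z):
    d=rays(im,uv);c=np.array(im["xyz"]);return c+d*((z-c[2])/d[:,2])[:,None]
def pts(im,uv):
    z=im["z_map"][uv[:,1],uv[:,0]];return np.array(im["xyz"])+rays(im,uv)*z[:,None]
def mask(im,box,f):
    x0,y0,x1,y1=box;hsv=cv2.cvtColor(im["pixels"],cv2.COLOR_RGB2HSV).astype(int)
    m=f(hsv[...,0],hsv[...,1],hsv[...,2]);o=np.zeros_like(m);o[y0:y1,x0:x1]=m[y0:y1,x0:x1]
    v,u=np.nonzero(o);return np.c_[u,v]
orange=lambda h,s,v:(h>4)&(h<16)&(s>150)&(v>90)
green=lambda h,s,v:(h>45)&(h<90)&(s>90)&(v>50)
red=lambda h,s,v:((h<4)|(h>173))&(s>120)&(v>60)
white=lambda h,s,v:(s<50)&(v>120)
black=lambda h,s,v:(v<45)
E
python3 - <<'E'
from h import *
t=pickle.load(open("top.pkl","rb"));s=pickle.load(open("scene.pkl","rb"))
for n,im,b in(("top",t,(335,200,380,245)),("scene",s,(250,175,290,225))):
    uv=mask(im,b,orange);P=pts(im,uv);k=P[:,2]>.095
    print(n,"orange",len(uv),"top",k.sum(),P[k].mean(0),np.percentile(P[:,2],[5,50,95]))
    q=plane(im,uv[k],.103)[:,:2];r=cv2.minAreaRect(np.float32(q*1000));print(r, q.mean(0))
    w=np.linalg.svd(q-q.mean(0))[2][0];print("axis",np.arctan2(w[1],w[0]))
for n,im,b in(("top",t,(200,202,256,252)),("scene",s,(380,178,432,215))):
    v,u=np.mgrid[b[1]:b[3],b[0]:b[2]];uv=np.c_[u.ravel(),v.ravel()];P=pts(im,uv);k=(abs(P[:,2]-.105)<.006)
    q=np.float32(plane(im,uv[k],.105)[:,:2]*1000);print(n,"rim",k.sum(),np.median(P[k][:,2]),cv2.minEnclosingCircle(q))
    for c in("green","red","black"):
        m=mask(im,b,globals()[c])
        if len(m):
            q=plane(im,m,.105);print(c,np.c_[m,(q[:,:2]*1000).round(0)].astype(int).tolist()[:40])
A=cv2.resize(t["pixels"][195:260,195:265],(400,372),interpolation=2);B=cv2.resize(s["pixels"][165:245,380:435],(256,372),interpolation=2);C=cv2.resize(t["pixels"][195:260,335:380],(0,0),fx=3,fy=372/65)
D=C[:, :139]
cv2.imwrite("pics/c1.png",np.hstack([A,B,C])[:,:,::-1])
E
```

```text
top orange 138 top 125 [ 0.52213608 -0.12886937  0.11115593] [0.07284228 0.10290856 0.10613853]
((523.68310546875, -130.09490966796875), (16.288591384887695, 49.9107666015625), 60.292537689208984) [ 0.52340598 -0.12988619]
axis 2.6106480763171307
scene orange 110 top 100 [ 0.52804492 -0.1302393   0.10224508] [0.08345937 0.10222206 0.10443195]
((527.9409790039062, -129.72482299804688), (17.44451141357422, 49.9355583190918), 60.3017463684082) [ 0.52880013 -0.13002574]
axis -0.5276669467694746
top rim 905 0.10497285961385638 ((501.975341796875, 209.2559051513672), 49.78379821777344)
green [[231, 208, 546, 193], [232, 208, 546, 190], [231, 209, 543, 192], [232, 209, 543, 190], [231, 210, 541, 192], [215, 241, 462, 228], [216, 241, 462, 226], [215, 242, 460, 228], [216, 242, 460, 226], [215, 243, 457, 228]]
red [[238, 214, 531, 174], [239, 214, 531, 172], [240, 214, 531, 169], [237, 215, 528, 177], [238, 215, 528, 174], [239, 215, 528, 172], [240, 215, 528, 169], [238, 216, 526, 174], [207, 235, 477, 249], [208, 235, 477, 246], [209, 235, 477, 244], [207, 236, 474, 249], [208, 236, 474, 2
[... 1053 characters left out ...]
 228], [425, 187, 465, 252], [425, 188, 468, 252], [426, 188, 468, 255], [427, 188, 468, 257], [428, 188, 467, 260], [429, 188, 467, 262], [430, 188, 467, 265], [431, 188, 466, 267], [426, 189, 472, 255], [427, 189, 471, 257], [428, 189, 471, 260], [429, 189, 471, 262], [430, 189, 470, 265], [431, 189, 470, 267], [427, 190, 475, 257], [428, 190, 475, 259], [429, 190, 474, 262], [430, 190, 474, 264], [431, 190, 474, 267], [401, 207, 542, 193], [400, 208, 545, 191], [401, 208, 545, 193]]
red [[423, 189, 473, 247], [422, 190, 476, 245], [423, 190, 476, 247], [424, 190, 476, 250], [392, 202, 527, 172], [393, 202, 527, 174], [394, 202, 527, 177]]
black [[384, 214, 569, 154], [385, 214, 569, 156]]
```

View pics/c1.png

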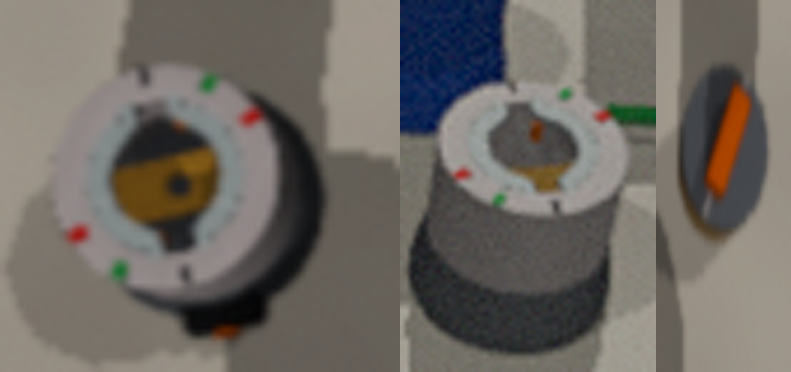

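The crop confirms both: a white mill with black, green and red marks and the brass eyelet bridge, and a grey lid with an orange wing.

- **Mill:** centre about (0.502, 0.2095), x-axis yaw about 0.25.
- **Lid:** about (0.525, -0.130), wing yaw about -0.522.

Moving over the lid now.

Request:
{"method": "arm_command", "body": {"targets": [[[-0.015,-0.048,0,0,0,0],[-0.015,-0.048,0,0,0,0],[-0.0364,-0.0352,0,0,0,0],[-0.0364,-0.0352,0,0,0,0],[-0.0364,-0.0352,0,0,0,0],[-0.0364,-0.0352,0,0,0,0],[-0.0364,-0.0352,0,0,0,0],[-0.0364,-0.0352,0,0,0,0],[-0.0364,-0.0352,0,0,0,0],[-0.0364,-0.0352,0,0,0,0]]], "jaw": 0.06}}

```text
clock: 1.35
position: [0.3816, 0.1365, 0.2456]
ee_rot: [0.483, 3.104, 0.001]
force: [0.9, 0.2, -0.4]
width: 0.657
gripper_force: 0.0
```

Request:
{"method": "arm_command", "body": {"targets": [[[-0.0364,-0.0352,0,0,0,0],[-0.0364,-0.0352,0,0,0,0],[-0.0364,-0.0352,0,0,0,0],[-0.0364,-0.0352,0,0,0,0],[-0.0364,-0.0352,0,0,0,0],[-0.0364,-0.0352,0,0,0,0],[0,0,0,0,0,0.1],[0,0,0,0,0,0.113],[0,0,0,0,0,0],[0,0,0,0,0,0]]]}}

```text
clock: 2.6
position: [0.525, -0.1293, 0.2454]
ee_rot: [-0.806, -3.036, -0.0]
force: [-0.7, -0.5, 0.8]
width: 0.652
gripper_force: 0.0
```

```bash
cat >> h.py <<'E'
def st(arm,goal=None,yaw=None):
    s=arm.observe();M=R.from_rotvec(s["ee_rot"]).as_matrix();y=np.arctan2(M[1,1],M[0,1])
    print("t",s["clock"],"p",s["position"].round(4),"yawY",round(y,4),"z",M[:,2].round(4),"F",s["force"].round(2),"T",s["ft_torque"].round(3),"g",s["gripper_force"],s["width"],"q",s["joints"].round(2))
    if goal is not None: print("tool shift",(M.T@(np.array(goal)-s["position"])).round(4))
    if yaw is not None: print("rot z",round(-((yaw-y+np.pi/2)%np.pi-np.pi/2),4))
    return s
E
python3 -c "
from h import *
from cell import arm
st(arm,[.525,-.13,.094],1.049)"
```

```text
t 2.6 p [ 0.525  -0.1293  0.2454] yawY 1.0518 z [-2.e-04  1.e-04 -1.e+00] F [-0.68 -0.46  0.81] T [-0.001  0.087  0.006] g 0.0 0.6521565844287066 q [-0.32  0.32  0.61  1.82 -0.21  1.07  1.42]
tool shift [-0.0004 -0.0006  0.1514]
rot z 0.0028
```

Request:
{"method": "arm_command", "body": {"targets": [[[0,-0.0006,0.04,0,0,0],[0,0,0.04,0,0,0],[0,0,0.03,0,0,0],[0,0,0.02,0,0,0],[0,0,0.015,0,0,0],[0,0,0.0064,0,0,0],[0,0,0,0,0,0]]]}}

```text
clock: 3.48
position: [0.5248, -0.1301, 0.0942]
ee_rot: [0.81, 3.035, 0.0]
force: [0.2, -0.1, 0.4]
width: 0.654
gripper_force: 0.0
```

Request:
{"method": "arm_command", "body": {"targets": [[[0,0,0,0,0,0],[0,0,0,0,0,0],[0,0,0,0,0,0],[0,0,0,0,0,0],[0,0,0,0,0,0],[0,0,0,0,0,0],[0,0,0,0,0,0]]], "jaw": 0.0, "newtons": 40}}

```text
clock: 4.35
position: [0.5248, -0.1301, 0.0942]
ee_rot: [0.811, 3.035, 0.0]
force: [-0.8, -0.3, 3.1]
width: 0.193
gripper_force: 40.0
```

Request:
{"method": "arm_command", "body": {"targets": [[[0,0,-0.01,0,0,0],[0,0,-0.02,0,0,0],[0,0,-0.03,0,0,0],[0,0,-0.03,0,0,0],[0,0,-0.03,0,0,0],[0,0,-0.02,0,0,0],[0,0,0,0,0,0],[0,0,0,0,0,0]]]}}

```text
clock: 5.35
position: [0.5243, -0.1298, 0.2334]
ee_rot: [-0.81, -3.034, -0.0]
force: [-0.4, 0.6, -1.8]
width: 0.192
gripper_force: 40.0
```

```bash
python3 - <<'E'
from h import *
from cell import arm
st(arm,[.502,.2095,.234],.25+np.pi/2)
im=arm.get_image("scene");pickle.dump(im,open("s1.pkl","wb"))
im2=arm.get_image("top");pickle.dump(im2,open("t1.pkl","wb"))
a=cv2.resize(im["pixels"][110:240,200:340],(0,0),fx=4,fy=4);b=cv2.resize(im2["pixels"][170:260,320:380],(240,520))
a=np.hstack([a,b[:,:240]])
cv2.imwrite("pics/l1.png",a[:,:,::-1]);print(a.shape)
E
```

```text
t 5.35 p [ 0.5243 -0.1298  0.2334] yawY 1.0491 z [-9.e-04  3.e-04 -1.e+00] F [-0.38  0.63 -1.75] T [-0.04  -0.023 -0.023] g 39.99958276748657 0.1917153727105913 q [-0.32  0.34  0.61  1.83 -0.22  1.04  1.43]
tool shift [ 0.1884  0.2831 -0.0004]
rot z -0.7717
(520, 800, 3)
```

View pics/l1.png

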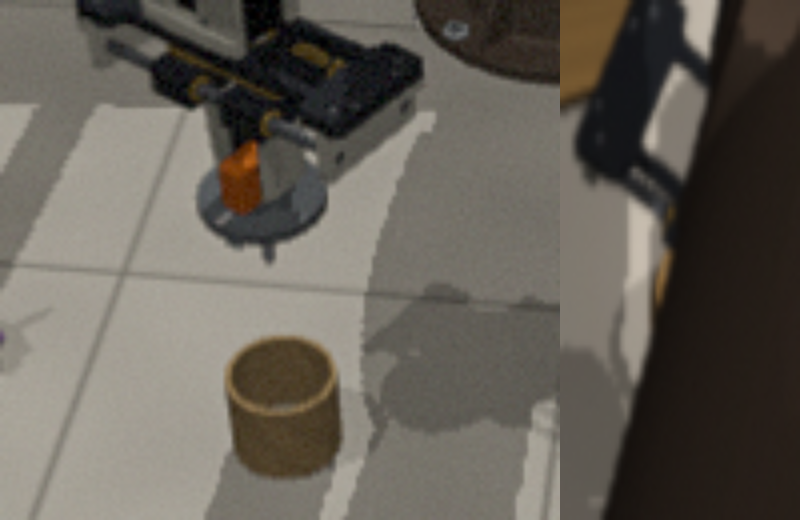

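The lid hangs level in the gripper. The spindle tip is at crop (268,262), which is scene (267,175), and the rest is empty. Going over the mill.

Request:
{"method": "arm_command", "body": {"targets": [[[0.015,0.0225,0,0,0,0],[0.03,0.045,0,0,0,0],[0.03,0.045,0,0,0,0],[0.03,0.045,0,0,0,0],[0.03,0.045,0,0,0,0],[0.03,0.045,0,0,0,0],[0.0234,0.0356,0,0,0,0],[0,0,0,0,0,-0.07],[0,0,0,0,0,-0.12],[0,0,0,0,0,-0.12]]]}}

```text
clock: 6.7
position: [0.5021, 0.2092, 0.2331]
ee_rot: [-0.326, -3.123, 0.002]
force: [-0.2, -0.0, -2.5]
width: 0.195
gripper_force: 40.0
```

Request:
{"method": "arm_command", "body": {"targets": [[[0,0,0,0,0,-0.12],[0,0,0,0,0,-0.12],[0,0,0,0,0,-0.12],[0,0,0,0,0,-0.1017],[0,0,0,0,0,0],[0,0,0,0,0,0],[0,0,0,0,0,0]]]}}

```text
clock: 7.58
position: [0.5025, 0.2093, 0.2339]
ee_rot: [0.389, -3.117, 0.0]
force: [1.3, 1.0, -1.2]
width: 0.193
gripper_force: 40.0
```

```bash
cat >> h.py <<'E'
def proj(im,P):
    K,D=KD(im);Rm=R.from_rotvec(im["rotation"]).as_matrix().T;t=-Rm@np.array(im["xyz"])
    return cv2.projectPoints(np.float64(P).reshape(-1,1,3),cv2.Rodrigues(Rm)[0],t,K,D)[0][:,0]
E
python3 - <<'E'
from h import *
from cell import arm
s=st(arm,[.502,.2095,.234],.25+np.pi/2)
im=arm.get_image("scene");pickle.dump(im,open("s2.pkl","wb"))
im2=arm.get_image("top");pickle.dump(im2,open("t2.pkl","wb"))
p=s["position"]
print("tip proj",proj(im,p-[0,0,.078]),"disc",proj(im,p-[0,0,.027]),"wingtop",proj(im,p+[0,0,.009]))
a=cv2.resize(im["pixels"][120:240,370:440],(0,0),fx=5,fy=5,interpolation=2);b=cv2.resize(im2["pixels"][160:280,180:270],(450,600))
cv2.imwrite("pics/l2.png",np.hstack([a,b])[:,:,::-1])
E
```

```text
t 7.575 p [0.5025 0.2093 0.2339] yawY 1.8193 z [-2.e-04 -2.e-04 -1.e+00] F [ 1.27  0.95 -1.16] T [ 0.064 -0.003 -0.005] g 39.999606013298035 0.1928005766663233 q [-0.75  0.32  0.34  1.81 -0.12  1.04  1.45]
tool shift [ 0.0004  0.0003 -0.0001]
rot z -0.0015
tip proj [[410.58616729 180.65528347]] disc [[413.70133175 164.11828135]] wingtop [[416.01729215 151.75459125]]
```

View pics/l2.png

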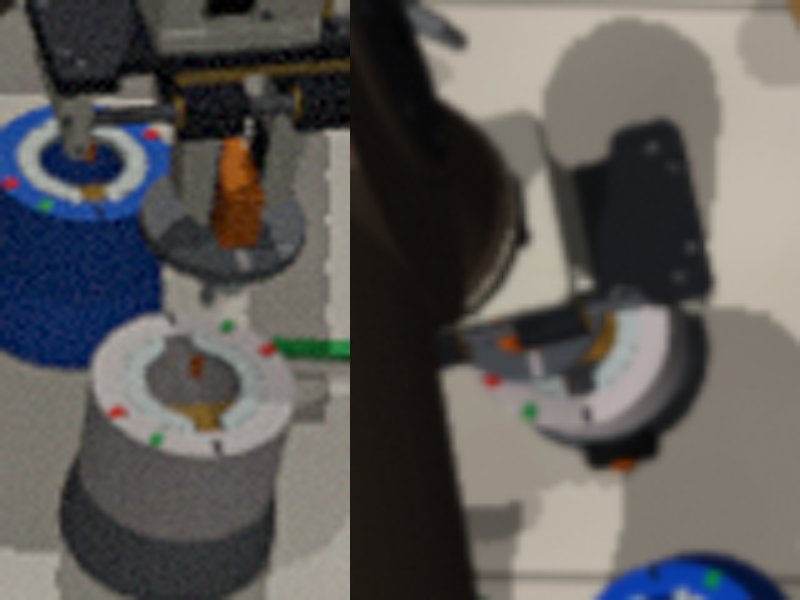

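The scene view shows the spindle tip at about (411,179) against a projected (410.6,180.7), with the mill mouth just below it. I'll compare the lid disc and the rim in the same view to get the offset.

```bash
python3 - <<'E'
from h import *
from scipy.optimize import least_squares
im=pickle.load(open("s2.pkl","rb"));K=(.5025,.2093)
v,u=np.mgrid[120:240,370:440];uv=np.c_[u.ravel(),v.ravel()];P=pts(im,uv)
hsv=cv2.cvtColor(im["pixels"],cv2.COLOR_RGB2HSV)
def circ(z,r,lo,hi,c0):
    k=(P[:,2]>lo)&(P[:,2]<hi)&(np.hypot(P[:,0]-c0[0],P[:,1]-c0[1])<r+.008)
    q=plane(im,uv[k],z)[:,:2];a=np.arctan2(q[:,1]-c0[1],q[:,0]-c0[0]);d=np.hypot(*(q-c0).T)
    b=np.floor(a/.12).astype(int);E=np.array([q[b==i][np.argmax(d[b==i])] for i in set(b)])
    E=E[np.hypot(*(E-c0).T)>r-.008]
    f=least_squares(lambda x:np.hypot(E[:,0]-x[0],E[:,1]-x[1])-x[2],[*c0,r],loss="soft_l1",f_scale=.001)
    g=least_squares(lambda x:np.hypot(E[:,0]-x[0],E[:,1]-x[1])-r-.0008,c0,loss="soft_l1",f_scale=.001)
    print(len(E),np.median(P[k][:,2]),f.x.round(4),g.x.round(4))
circ(.212,.038,.208,.217,np.array(K))
circ(.105,.05,.1005,.11,np.array([.502,.2095]))
for n,c,b in(("g",green,(385,180,420,212)),("r",red,(385,180,426,212))):
    m=mask(im,b,c);q=plane(im,m,.105)[:,:2]
    A=q[q[:,1]>.21].mean(0);B=q[q[:,1]<.21].mean(0);d=A-B;print(n,len(q),((A+B)/2).round(4),np.arctan2(d[1],d[0])%np.pi, np.hypot(*d)/2)
t=pickle.load(open("top.pkl","rb"))
for n,c in(("g",green),("r",red)):
    m=mask(t,(200,202,256,252),c);q=plane(t,m,.105)[:,:2];A=q[q[:,1]>.21].mean(0);B=q[q[:,1]<.21].mean(0);d=A-B;print("top",n,((A+B)/2).round(4),np.arctan2(d[1],d[0])%np.pi)
# wing in scene
m=mask(im,(405,140,430,172),orange);Q=pts(im,m);k=Q[:,2]>.2375
q=plane(im,m[k],.243)[:,:2];print("wing",k.sum(),cv2.minAreaRect(np.float32(q*1000)))
# spindle: dark pixels around the tip below disc
for y in range(173,184): print(y,hsv[y,403:420,2].tolist(),(P.reshape(120,70,3)[y-120,33:50,2]*1000).astype(int).tolist())
E
```

```text
37 0.2121266980050021 [0.5074 0.2092 0.037 ] [0.5062 0.2095]
53 0.1050050141285312 [0.5053 0.2099 0.0496] [0.5055 0.2102]
g 6 [0.501 0.21 ] 2.7423486553364413 0.0459524171045892
r 7 [0.5012 0.2106] 2.187896302291591 0.044776923021436134
top g [0.502  0.2094] 2.738197318399826
top r [0.5022 0.2095] 2.1976700678306926
wing 78 ((511.69921875, 211.35337829589844), (45.15536117553711, 15.974616050720215), 12.141230583190918)
173 [104, 75, 48, 38, 48, 42, 48, 55, 59, 66, 60, 66, 61, 61, 70, 93, 99] [0, 207, 206, 208, 208, 208, 209, 212, 211, 213, 212, 211, 211, 211, 212, 213, 212]
174 [146, 135, 92, 69, 61, 44, 44, 47, 39, 45, 52, 55, 63, 54, 58, 62, 57] [0, 0, 200, 205, 205, 205, 208, 208, 208, 208, 212, 209, 212, 212, 211, 212, 211]
175 [148, 149, 138, 125, 115, 93, 69, 51, 47, 47, 41, 46, 48, 48, 45, 44, 45] [-2, 2, 0, 0, 1, 204, 205, 205, 204, 208, 900, 208, 207, 208, 211, 209, 206]
176 [125, 142, 141, 146, 144, 140, 108, 80, 54, 49, 52, 53, 47, 61, 57, 58, 66] [0, 1, 2, 0, 0, 0, 1, 201, 202, 203, 202, 205, 205, 204, 207, 203, 205]
177 [122, 145, 141, 141, 143, 144, 136, 97, 57, 64, 76
[... 304 characters left out ...]
123, 138, 142, 153, 144] [1, -1, 0, 1, -1, 0, 1, 161, 167, 167, 165, -1, 187, 2, 0, -1, 0]
180 [124, 142, 141, 140, 138, 142, 132, 95, 74, 95, 130, 144, 153, 162, 165, 163, 144] [-2, 0, -3, 0, 0, 2, 0, 159, 163, 162, 162, 0, -2, 0, 0, -1, -1]
181 [126, 139, 143, 140, 139, 143, 141, 124, 109, 125, 139, 154, 161, 164, 164, 157, 135] [0, -1, 0, 1, -3, 0, 0, -1, 155, 158, 1, 2, 0, 1, -2, 0, 1]
182 [104, 117, 143, 142, 142, 142, 142, 140, 142, 141, 144, 154, 166, 163, 159, 147, 124] [1, 1, 1, 1, 2, -2, 0, -2, 1, 2, -2, 0, 1, 0, 3, 1, -1]
183 [109, 95, 136, 146, 146, 143, 143, 144, 145, 146, 151, 153, 148, 155, 159, 166, 144] [106, 109, 102, 106, 107, 101, 106, 106, 104, 103, 0, 0, -1, 0, 0, 0, 2]
```

Request:
{"method": "arm_command", "body": {"targets": [[[0.001,0.0003,0.02,0,0,0],[0,0,0.02,0,0,0],[0,0,0.02,0,0,0],[0,0,0.012,0,0,0],[0,0,0.004,0,0,0],[0,0,0,0,0,0],[0,0,0,0,0,0]]]}}

```text
clock: 8.55
position: [0.5019, 0.2095, 0.1588]
ee_rot: [-0.391, 3.116, 0.001]
force: [0.4, 0.9, -2.1]
width: 0.191
gripper_force: 40.0
```

Request:
{"method": "arm_command", "body": {"targets": [[[0,0,0.002,0,0,0],[0,0,0.002,0,0,0],[0,0,0.001,0,0,0],[0,0,0,0,0,0]]]}}

```text
clock: 9.05
position: [0.5014, 0.2093, 0.153]
ee_rot: [0.391, -3.117, 0.0]
force: [0.7, 0.0, -1.2]
width: 0.194
gripper_force: 40.0
```

```bash
python3 - <<'E'
from h import *
from cell import arm
s=st(arm,[.501,.2095,.137],.25+np.pi/2)
im=arm.get_image("scene");p=s["position"]
a=cv2.resize(im["pixels"][150:230,370:450],(600,600),interpolation=2)
cv2.imwrite("pics/l3.png",a[:,:,::-1])
E
```

```text
t 9.05 p [0.5014 0.2093 0.153 ] yawY 1.8207 z [-2.e-04 -0.e+00 -1.e+00] F [ 0.67  0.04 -1.18] T [0.057 0.023 0.027] g 39.999573826789856 0.1938148896834127 q [-0.73  0.41  0.31  1.9  -0.16  0.85  1.49]
tool shift [0.0004 0.0003 0.016 ]
rot z -0.0001
```

View pics/l3.png

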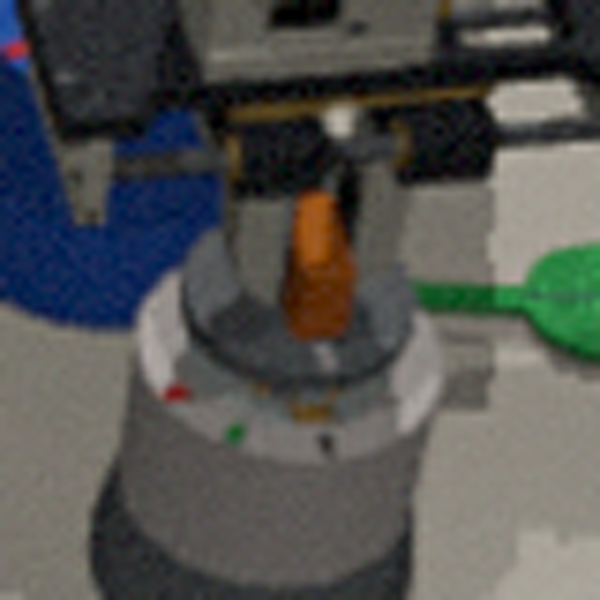

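The white pointer at (325,357) lines up with the black notch mark at (327,443), and there is no contact force. Continuing down.

Request:
{"method": "arm_command", "body": {"targets": [[[0,0,0.002,0,0,0],[0,0,0.002,0,0,0],[0,0,0.001,0,0,0],[0,0,0,0,0,0]]]}}

```text
clock: 9.6
position: [0.5015, 0.2093, 0.148]
ee_rot: [0.391, -3.117, 0.0]
force: [-0.4, 1.0, -1.8]
width: 0.197
gripper_force: 40.0
```

Request:
{"method": "arm_command", "body": {"targets": [[[0,0,0.002,0,0,0],[0,0,0.002,0,0,0],[0,0,0.001,0,0,0],[0,0,0,0,0,0]]]}}

```text
clock: 10.1
position: [0.5015, 0.2093, 0.143]
ee_rot: [0.391, -3.117, 0.0]
force: [-0.9, -0.1, -2.5]
width: 0.192
gripper_force: 40.0
```

Request:
{"method": "arm_command", "body": {"targets": [[[0,0,0.002,0,0,0],[0,0,0.002,0,0,0],[0,0,0.001,0,0,0],[0,0,0.0005,0,0,0],[0,0,0,0,0,0]]]}}

```text
clock: 10.72
position: [0.5015, 0.2093, 0.1376]
ee_rot: [0.391, -3.117, 0.0]
force: [-0.1, 1.1, -1.7]
width: 0.193
gripper_force: 40.0
```

Request:
{"method": "arm_command", "body": {"targets": [[[0,0,0.0005,0,0,0],[0,0,0.0005,0,0,0],[0,0,0,0,0,0]]]}}

```text
clock: 11.1
position: [0.5016, 0.2094, 0.1372]
ee_rot: [-0.391, 3.117, 0.001]
force: [-1.6, -1.7, 5.6]
width: 0.192
gripper_force: 40.0
```

Seated, with contact at TCP z = 0.1372. Twisting clockwise, which is +z in the tool frame.

Request:
{"method": "arm_command", "body": {"targets": [[[0,0,0,0,0,0.06],[0,0,0,0,0,0.06],[0,0,0,0,0,0.06],[0,0,0,0,0,0.06],[0,0,0,0,0,0.06],[0,0,0,0,0,0.06],[0,0,0,0,0,0.06],[0,0,0,0,0,0.06],[0,0,0,0,0,0.06],[0,0,0,0,0,0]]]}}

```text
clock: 12.35
position: [0.502, 0.2098, 0.1372]
ee_rot: [0.453, 3.108, 0.002]
force: [0.4, 1.4, 6.2]
width: 0.192
gripper_force: 40.0
```

```bash
python3 - <<'E'
from h import *
from cell import arm
s=st(arm,[.5015,.2093,.137],.25-.65+np.pi/2)
E
```

```text
t 12.35 p [0.502  0.2098 0.1372] yawY 1.2814 z [ 1.2e-03  8.0e-04 -1.0e+00] F [0.37 1.4  6.19] T [ 0.088  0.151 -0.033] g 40.002686977386475 0.1915775041391649 q [-0.82  0.44  0.45  1.93 -0.26  0.82  1.04]
tool shift [ 0.0003 -0.0007  0.0002]
rot z 0.1106
```

Request:
{"method": "arm_command", "body": {"targets": [[[0,-0.0004,0,0,0,0.06],[0,0,0,0,0,0.05],[0,0,0,0,0,0],[0,0,0,0,0,0]]]}}

```text
clock: 12.85
position: [0.502, 0.2098, 0.1372]
ee_rot: [0.62, 3.079, 0.002]
force: [0.8, 2.2, 5.7]
width: 0.198
gripper_force: 40.0
```

```bash
python3 - <<'E'
from h import *
from cell import arm
s=st(arm,[.5015,.2093,.137],.25-.65+np.pi/2)
im=arm.get_image("scene")
m=mask(im,(395,165,430,195),orange);q=plane(im,m,.14)[:,:2]
print("wing",len(m),cv2.minAreaRect(np.float32(q*1000)))
a=cv2.resize(im["pixels"][150:230,370:450],(600,600),interpolation=2)
cv2.imwrite("pics/l4.png",a[:,:,::-1])
E
```

```text
t 12.85 p [0.502  0.2098 0.1372] yawY 1.1734 z [ 0.0015  0.0013 -1.    ] F [0.79 2.16 5.65] T [ 0.412 -0.029  0.039] g 40.0049489736557 0.19759024887469084 q [-0.84  0.45  0.48  1.93 -0.28  0.83  0.96]
tool shift [ 0.0003 -0.0006  0.0002]
rot z 0.0026
wing 99 ((507.7251892089844, 208.59375), (46.07887649536133, 51.162723541259766), 38.19915008544922)
```

View pics/l4.png

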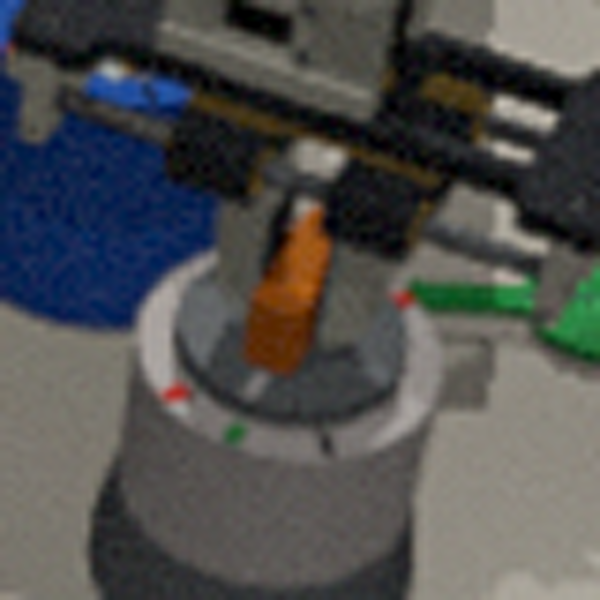

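The white pointer at (258,383) aims at the green mark at (235,432). The lid is flush on the rim at TCP z 0.1372, with a light downward press and a firm grip. Handing in.

```bash
python3 -c "
from cell import arm
print(arm.sign_off())"
```

```text
the job is handed in; nothing more can be done
None
```

I seated the lid on the white mill with the spindle lowered into the eyelet, twisted it clockwise about 0.65 rad to the green mark, and handed in at about 13 s while still holding it at 40 N; no verdict came back.

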